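# Set a rivet with the treadle press

### The job

Pull the yellow safety chock out from under the press's green pedal and stand it on the black mat. Then put the plate whose brass rivet still sticks up into the press's round nest, rivet up, push the green pedal pad right down to its stop with the gripper's fingers so that the ram drives the rivet home, let the pedal spring back up, and set the riveted plate down flat, rivet up, in the small open blue bin beside the mat, without dropping it. Leave the finished plate and the other loose things where they are.

Things in the scene. Friction and masses are not known exactly. Their poses are not given: they have to be found in the camera images.
- press: Riveting press, fixed. Origin: on the bench under the nest's centre; x points to its back (blue gear case), the pedal is on the -y side. Grey base 12 mm thick, x -60 to 155, y -60 to 60 mm; behind the pedal also x 40 to 155, y to -180. Gear case x 111 to 155, y -180 to -25, top 87 mm.
- nest (a point): Centre of the nest floor of the press (20 mm above the bench): a steel disc with an inner width of 74 mm inside a low dark rim 4 mm high. Axes as the press.
- pedal: The pedal: a dark steel bar 22 mm wide on an axle, carrying the green pad on its free end. Origin: on the axle, which runs along the press's y, 60 mm above the bench, at (70, -130, 60) mm in the press frame. Its axes agree with the press's when the pedal is at rest.
- pedal_angle (a joint): Pedal angle, rad: 0 at rest (up), 0.40 at its stop (fully down). A spring returns it; the pad needs about 3 N to start and, with a rivet being driven, about 15 N at the stop. The rivet is driven in the last 0.02 rad. With the chock under it the pedal stops at about 0.19.
- chock: Loose yellow chock, 87 mm long, 0.12 to 0.2 kg. Origin: underside, x along it to the block. Post at x = -35 mm: 24 x 24, 85 tall, black band, clear in front of the pad. Block x 13 to 40, 44 wide, 60 tall, under the pad. A low bar 24 high joins them. The pad's front edge is about over the origin: draw it along its -x by 50 mm or more before lifting.
- chock_mid (a point): Middle of the chock's footprint, on its underside (3.5 mm behind the origin, towards the post).
- mat: Black rubber mat 150 (x) x 110 (y) mm, 3 mm thick, fixed to the bench. Origin: centre of its underside.
- plate: The plate to rivet: loose steel disc 64 mm across, 8 mm thick, with a round hub in its middle 30 mm across whose top is 28 mm above the underside, and a brass rivet 14 mm across standing 8 mm above the hub (top at 36 mm). 0.1 to 0.2 kg. Origin: centre of the underside, z up through the rivet. Grip it by the hub.
- rivet (a joint): How far the rivet has been driven into the plate's hub, m: 0 standing 8 mm proud, 0.008 flush with the hub. It stays where it is pushed (about 2 N).
- plate_done: The finished plate: same as the other, but its brass rivet is flush with the hub's top. Origin: centre of the underside. Must be left alone.
- bin: Small open blue bin 180 (x) x 130 (y) mm, 50 mm high, walls and floor 4 mm, fixed to the bench. Origin: centre of its underside.
- mallet: Loose mallet lying on the bench (leave alone). Origin on its underside.
- driver: Loose screwdriver lying on the bench (leave alone). Origin on its underside.
- cup: Loose black cup, 56 mm across, 50 mm tall (leave alone). Origin: centre of the underside.
- oil: Loose yellow oil bottle with red cap, 44 mm across, 110 mm tall (leave alone). Origin: centre of the underside.
- collar: Loose steel collar, 48 mm across, 16 mm tall (leave alone). Origin: centre of the underside.
- stud: Loose steel stud with a flange 32 mm across, 30 mm tall (leave alone). Origin: centre of the underside.
- punch (a point): Centre of the face of the punch (22 mm across) on the ram, a steel arm on an axle along the press's y at (140, 0, 76) mm in the press frame. At rest the arm stands upright (top 221 mm, punch face at x = 112). The pedal swings it forward until it lies level, the punch face 28 mm above the nest floor, flush with a plate's hub.
- pad (a point): Centre of the top face of the green pad with black ribs (55 x 60 mm, 6 mm thick) on the pedal's free end, 130 mm from the axle. At rest the pad slopes up 0.22 rad towards its free end and this point is 96 mm above the bench; at the stop it slopes down 0.18 rad and this point is 45 mm above the bench.
Mind the look-alikes: they are no part of the job. Leave any orange or pink look-alike of the plate alone.

How it is judged:
On the way, in this order (a step that is already met when the one before it is completed fails the run):
1. the chock is out and stands on the black mat (horizontal distance between chock_mid and mat below 0.05 m and height (world z) of chock below 0.009 m and angle between chock's own z axis and vertical below 0.1 rad and linear speed of chock below 0.03 m/s), for 0.2 s.
2. the unriveted plate sits flat in the nest, its rivet still standing proud, the pedal up (horizontal distance between plate and nest below 0.007 m and z of plate in the frame of nest between -0.003 and 0.003 m and angle between plate's own z axis and vertical below 0.06 rad and value of joint rivet below 0.003 m and value of joint pedal_angle below 0.1 rad and contact force between the fingers and plate below 0.05 N), for 0.2 s.
3. the fingers hold the pedal down at its stop and the ram drives the rivet home in the nested plate (horizontal distance between plate and nest below 0.007 m and z of plate in the frame of nest between -0.003 and 0.003 m and angle between plate's own z axis and vertical below 0.06 rad and value of joint pedal_angle above 0.375 rad and value of joint rivet above 0.0065 m and contact force between the fingers and pedal above 1 N), for 0.2 s.
4. the pedal is back up with the riveted plate still in the nest (horizontal distance between plate and nest below 0.007 m and z of plate in the frame of nest between -0.003 and 0.003 m and angle between plate's own z axis and vertical below 0.06 rad and value of joint pedal_angle below 0.05 rad and value of joint rivet above 0.0065 m), for 0.1 s.
At the end, for the whole second after the job is handed in: Plate flat, rivet up, at rest on the bin's floor (within 70 mm along, 45 mm across of its middle, tilt under 0.2 rad), rivet driven 6.5 mm or more; pedal up (under 0.03 rad); chock upright and at rest on the mat, its middle within 50 mm of the mat's centre (all of step 1 and x of plate in the frame of bin between -0.07 and 0.07 m and y of plate in the frame of bin between -0.045 and 0.045 m and z of plate in the frame of bin below 0.012 m and angle between plate's own z axis and vertical below 0.2 rad and linear speed of plate below 0.03 m/s and value of joint rivet above 0.0065 m and value of joint pedal_angle below 0.03 rad); the robot touches nothing.
It fails at once if the finished plate is moved more than 20 mm (distance of plate_done from where it was at the start of the episode above 0.02 m).
It fails at once if another loose thing (mallet, screwdriver, cup, oil bottle, collar, stud) is moved more than 20 mm (distance of any of mallet, driver, cup, oil, collar, stud from where it was at the start of the episode above 0.02 m).
It fails at once if the plate is dropped or thrown (over 1.1 m/s) (linear speed of plate above 1.1 m/s).
It also fails if it takes over 72 s, if anything falls off the work surface, if the arm or the gripper's body presses on something with over 40 N, if the wrist force passes 120 N, or if a joint passes its speed limit or range.

### The arm

A 7-joint arm with a two-finger parallel gripper is mounted at the origin on the work surface. World frame = base frame: x ahead of the robot, y to its left, z up, the work surface at z = 0. Lengths are in m, angles in rad, forces in N, time in s.
With the tool pointing down it reaches from about 0.425 to 0.925 m from the base axis. Payload 6.8 kg.
Tool frame: the origin (TCP) lies on the mounting face of the last link; the fingertips stand 173 mm ahead of it and the grasp point (between the pads) lies 155 mm ahead of it; z points along the fingers, y is the line along which they close (so a half turn about z gives the same grasp; the last joint's range is limited). The gripper opens to 85 mm and grips with 20 to 120 N. Pads are 22 mm wide; open, the fingers measure 114 mm over their backs; the gripper's body (76 mm by 85 mm) begins 54 mm behind the grasp point. The pads swing forward as they close: fully open they stand 13 mm farther back than shut.
Start: joints at [1.111, 0.477, 0.022, 1.555, -0.011, 1.109, -0.083], TCP at [0.233, -0.634, 0.405] pointing down, gripper open.
Joint ranges: [-2.96, 2.96], [-0.34, 2.1], [-1.41, 1.46], [0.24, 2.44], [-1.37, 4.51], [0.17, 1.92], [-2.96, 2.96]. Speed limits (rad/s): [2.39, 2.39, 3.14, 3.14, 3.14, 3.14, 3.14].

### API

Orientations are given as a unit quaternion [w, x, y, z].
In Python, from station import bot gives the robot as it stands. The module is installed in compiled form; this text tells all that it offers.
- The arm moves only by the shell command python3 -m pendant 'ROWS' [FORCE]. ROWS is JSON, a list of rows, each a list of 5 numbers: the finger opening in m, from 0 to 0.0854, then the shift along the tool's x, y, z in m, then the turn about the tool's z in degrees. In form: [[jaw, x, y, z, yaw], ...]. A call has 1 to 12 rows; each row shifts and turns the commanded pose from where the row before left it, along the tool's axes as they then stand; what a row does not reach is not made up. A row lasts 1/12 s, in which the tool goes at most 41.7 mm and 7.16 degrees, less where a joint would pass 70% of its speed; a pose out of reach is approached as far as the arm can. A call with a gripper value outside its range is refused whole. The fingers move at their own pace and stop on an object; FORCE is the grip in N (left out, the last holds). Time passes only in rows, so rows that do not move let the fingers close. It gives the time, the measured TCP pose, the force, the opening and the grip force at its end, in the units of the state.
- bot.get_obs(): the state, without advancing time (a new reading comes with each control period).
- bot.read_camera(name): name is "side" or "top" or "wrist"; returns (picture, depth): 400x640x3 uint8, blue, green, red; 400x640 float32, m along the optical axis (not along the pixel's ray), 0 where there is no reading.
- bot.camera_model(name): a dict with "intrinsics" (3x3 intrinsics, pixels), "R" (3x3) and "t" (3): a world point X has camera coordinates R X + t. Camera axes: x right, y down, z forward; pixel columns grow to the right and rows downward; lengths in m; the calibration is good to about 2 mm. A picture is of the moment at which its call begins: read the wrist's pose just before it. camera_model takes no time and is no camera call; for the wrist camera it gives the pose at the moment of the call.
- bot.hand_in(): hands the job in; it is judged then, once.
Trained networks look in the newest picture that a camera, given by its name, has taken for a name from the list of things; names that differ only in an ending like _2 or _b are one class to them, and where a whole thing is asked for, a point or a joint stands for the part that bears it (a point fixed in the world has none). Each returns a list of dicts, best first, with "score" (0 to 1); they miss things now and then, are a little off and sometimes report something else, mostly with a low value. They report only what shows in the picture. A call takes as long as a camera call. They do not tell look-alikes from the thing itself.
- bot.boxes_of(name, camera): "at" ([column, row] in pixels, amid what is visible of it).
- bot.trace(name, camera): "mask" (400x640 bool, what is visible of it) and "at" ([column, row] in pixels, amid what is visible of it).
- bot.pinpoint(name, camera): "at" ([column, row] in pixels: a listed point, or the origin of a listed thing).
The state is a dict: "t": time; "q": joint angles; "joint_vel": joint speeds; "joint_torque": joint torques, N m; "eef_pos": TCP position; "tool_rot": TCP orientation; "contact_force": force on the tool from outside, world axes, zero at the start; "torque": the same for the moment, N m; "gripper_width": opening from 0.0 (shut) to 1.0 (fully open); "grasp_force": force on a finger pad.
Only numpy, scipy, OpenCV 4.12 (cv2) and the standard library are available. Lean on these libraries where they do the work, as an engineer would, in place of code of your own. Each camera call takes 0.05 s, during which the arm holds its last target. There are 200 camera calls.

## Working session

There is one attempt and no reset: what is moved stays moved. The work goes in short steps, Python scripts to look and compute and a shell command to move; the robot and the scene stay as the last step left them, time stands still between calls to the robot, and variables do not carry over. Pictures are saved under pics/ and viewed, at most 10 in all, crops included, and the job is handed in when it is done.

```bash
mkdir -p pics
cat > h.py <<'E'
import numpy as np, cv2
from station import bot
def look(c,fn=None):
    m=bot.camera_model(c); p,d=bot.read_camera(c)
    if fn: cv2.imwrite('pics/'+fn,p)
    return p,d,m
def back(m,u,v,z):
    K=m['intrinsics'];c=np.array([(u-K[0][2])/K[0][0]*z,(v-K[1][2])/K[1][1]*z,z])
    return np.array(m['R']).T@(c-np.array(m['t']))
def onz(m,u,v,h):
    R=np.array(m['R']);o=-R.T@np.array(m['t']);d=back(m,u,v,1.)-o
    return o+d*(h-o[2])/d[2]
def cloud(m,d):
    K=m['intrinsics'];v,u=np.mgrid[:400,:640]
    c=np.stack([(u-K[0][2])/K[0][0]*d,(v-K[1][2])/K[1][1]*d,d],-1)
    return (c-np.array(m['t']))@np.array(m['R'])
E
python3 - <<'E'
from h import *
np.set_printoptions(precision=3,suppress=True)
s=bot.get_obs();print(s['t'],s['eef_pos'],s['tool_rot'])
for c in ['top','side']:
    p,d,m=look(c,c+'0.png'); C=cloud(m,d)
    print(c,-np.array(m['R']).T@np.array(m['t']))
    for n in ['press','nest','pad','chock','chock_mid','mat','plate','plate_done','bin','punch']:
        for r in bot.pinpoint(n,c)[:3]:
            u,v=r['at'];print(n,round(r['score'],2),np.round(r['at']),C[int(np.clip(v,0,399)),int(np.clip(u,0,639))],onz(m,u,v,0))
E
```

```text
0.0 [ 0.232 -0.633  0.404] [-0.001  0.985  0.175 -0.   ]
top [0.49  0.026 1.32 ]
press 0.8 [276. 178.] [0.623 0.151 0.016] [0.625 0.151 0.   ]
nest 0.87 [267. 175.] [0.633 0.18  0.02 ] [0.635 0.18  0.   ]
nest 0.6 [215. 191.] [0.583 0.346 0.031] [0.584 0.351 0.   ]
pad 0.75 [312. 189.] [0.583 0.034 0.099] [0.588 0.032 0.   ]
pad 0.67 [270. 179.] [0.619 0.169 0.027] [0.621 0.169 0.   ]
pad 0.36 [393. 197.] [ 0.56  -0.232  0.005] [ 0.558 -0.235  0.   ]
chock 0.6 [313. 200.] [0.553 0.028 0.02 ] [0.552 0.027 0.   ]
chock_mid 0.51 [312. 200.] [0.549 0.031 0.025] [0.55  0.031 0.   ]
chock_mid 0.36 [310. 151.] [0.705 0.038 0.066] [0.714 0.037 0.   ]
mat 0.61 [393. 197.] [ 0.56  -0.232  0.005] [ 0.557 -0.236  0.   ]
plate 0.85 [185. 182.] [0.617 0.44  0.028] [0.618 0.448 0.   ]
plate 0.82 [216. 190.] [0.587 0.342 0.022] [0.588 0.346 0.   ]
plate 0.76 [256. 214.] [0.507 0.214 0.034] [0.507 0.218 0.   ]
plate_done 0.74 [219. 228.] [0.467 0.334 0.03 ] [0.464 0.338 0.   ]
bin 0.96 [446. 196.] [ 0.557 -0.41   0.006] [ 0.557 -0.412  0.   ]
punch 0.7 [262. 127.] [0.749 0.167 0.213] [0.796 0.192 0. 
[... 302 characters left out ...]
361.] [ 0.549 -0.4    0.001] [ 0.55 -0.4   0.  ]
chock_mid 0.94 [322. 230.] [0.553 0.013 0.02 ] [0.557 0.031 0.   ]
mat 0.57 [342. 303.] [ 0.571 -0.237  0.001] [ 0.573 -0.239  0.   ]
plate 0.73 [318. 168.] [0.58  0.334 0.01 ] [0.584 0.344 0.   ]
plate 0.58 [300. 191.] [0.503 0.201 0.027] [0.505 0.226 0.   ]
plate 0.58 [320. 153.] [0.601 0.433 0.005] [0.603 0.437 0.   ]
plate_done 0.62 [284. 173.] [0.455 0.327 0.01 ] [0.455 0.335 0.   ]
bin 0.76 [346. 362.] [ 0.553 -0.404  0.004] [ 0.555 -0.403  0.   ]
bin 0.71 [337. 194.] [0.626 0.181 0.017] [ 0.632  0.195 -0.   ]
bin 0.45 [338. 159.] [ 0.667  0.398 -0.005] [0.668 0.389 0.   ]
punch 0.57 [375. 148.] [ 0.831  0.446 -0.002] [0.831 0.443 0.   ]
```

View pics/top0.png

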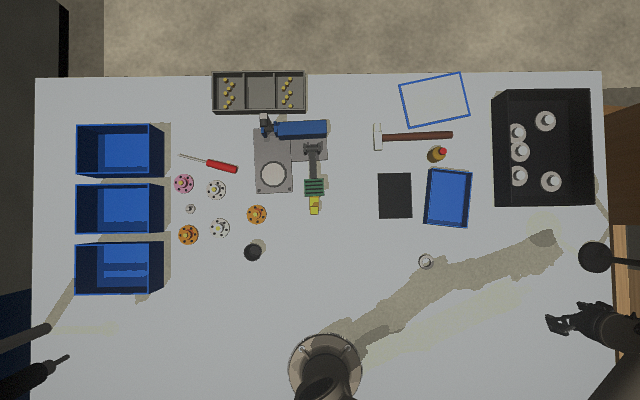

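View pics/side0.png

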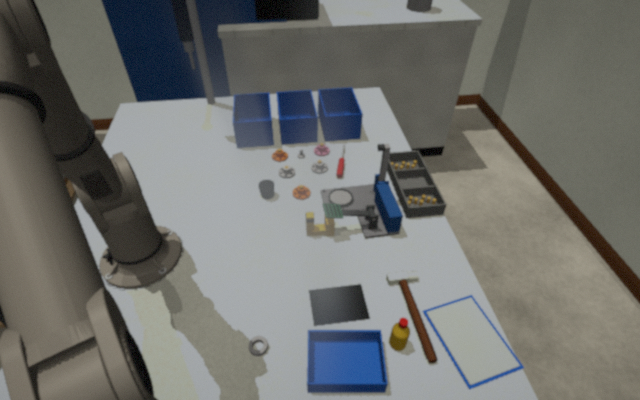

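The top view shows the press nest at (272,174), the pad at (314,187), the chock post at (314,208), the mat at (394,196) and the bin at (447,197). The two steel plates are at (216,189) and (220,228). First I'll go above the chock.

```bash
python3 -m pendant '[[0.085,0.0266,-0.0296,0,0],[0.085,0.0266,-0.0296,0,0],[0.085,0.0266,-0.0296,0,0],[0.085,0.0266,-0.0296,0,0],[0.085,0.0266,-0.0296,0,0],[0.085,0.0266,-0.0296,0,0],[0.085,0.0266,-0.0296,0,0],[0.085,0.0266,-0.0296,0,0],[0.085,0.0266,-0.0296,0,0],[0.085,0.0266,-0.0296,0,0],[0.085,0.0266,-0.0296,0,0],[0.085,0.0266,-0.0296,0,0]]' 40
python3 -m pendant '[[0.085,0.0266,-0.0296,0,0],[0.085,0.0266,-0.0296,0,0],[0.085,0.0266,-0.0296,0,0],[0.085,0.0266,-0.0296,0,0],[0.085,0.0266,-0.0296,0,0],[0.085,0.0266,-0.0296,0,0],[0.085,0,0,0,5.3],[0.085,0,0,0,5.3],[0.085,0,0,0,5.3],[0.085,0,0,0,0],[0.085,0,0,0,0]]'
cat >> h.py <<'E'
def tool():
    s=bot.get_obs();w,x,y,z=s['tool_rot'];return np.array(s['eef_pos']),np.array([1-2*(y*y+z*z),2*(x*y+w*z)])
def rel(tx,ty):
    p,a=tool();d=np.array([tx,ty])-p[:2];a=a/np.hypot(*a);return d@a,d@np.array([a[1],-a[0]]),p,np.degrees(np.arctan2(a[1],a[0]))
E
python3 - <<'E'
from h import *
np.set_printoptions(precision=3,suppress=True)
for c in ['wrist','top']:
    p,d,m=look(c,c+'1.png'); C=cloud(m,d)
    hsv=cv2.cvtColor(p,cv2.COLOR_BGR2HSV);h=hsv[...,0]
    Y=(h>20)&(h<36)&(hsv[...,1]>120)&(hsv[...,2]>70)&(abs(C[...,0]-.54)<.1)&(abs(C[...,1]-.03)<.08)&(d>0)
    for lo,hi in [(.07,.095),(.01,.04)]:
        q=C[Y&(C[...,2]>lo)&(C[...,2]<hi)]
        print(c,lo,len(q), len(q) and (cv2.minAreaRect((q[:,:2]*1000).astype(np.float32)),np.median(q,0)))
    G=(h>45)&(h<90)&(hsv[...,1]>70)&(C[...,2]>.07)&(C[...,2]<.14)&(abs(C[...,1]-.03)<.1)
    q=C[G];print('pad',len(q),len(q) and (cv2.minAreaRect((q[:,:2]*1000).astype(np.float32)),q.mean(0)))
    B=(h>100)&(h<125)&(hsv[...,1]>120)&(C[...,2]>.08)&(C[...,2]<.095)&(abs(C[...,1]-.1)<.15)
    q=C[B];print('gear',len(q),len(q) and cv2.minAreaRect((q[:,:2]*1000).astype(np.float32)))
print(tool())
E
```

```text
t: 2.1
eef_pos: [0.4101, -0.1884, 0.4051]
tool_rot: [0.0, 0.985, 0.175, 0.0]
contact_force: [0.4, -0.5, -0.2]
gripper_width: 0.997
grasp_force: 0.0
t: 3.02
eef_pos: [0.4985, 0.0315, 0.4048]
tool_rot: [0.0, 0.999, 0.038, 0.0]
contact_force: [-0.3, 0.6, 0.7]
gripper_width: 0.996
grasp_force: 0.0
wrist 0.07 592 (((515.5458374023438, 27.401613235473633), (23.84994888305664, 23.616878509521484), 89.79344940185547), array([0.516, 0.027, 0.084]))
wrist 0.01 704 (((536.972900390625, 26.558382034301758), (29.17906951904297, 36.52751159667969), 89.21923828125), array([0.54 , 0.027, 0.023]))
pad 3398 (((586.3611450195312, 26.294937133789062), (54.27690887451172, 59.23353958129883), 2.3036932945251465), array([0.586, 0.026, 0.096]))
gear 0 0
top 0.07 0 0
top 0.01 0 0
pad 120 (((592.4528198242188, 27.235620498657227), (55.45659637451172, 37.84024429321289), 89.46405792236328), array([0.595, 0.032, 0.094]))
gear 688 ((772.916748046875, 85.47175598144531), (44.640621185302734, 202.30673217773438), 0.8876911997795105)
(array([0.498, 0.031, 0.405]), array([0.997, 0.076]))
```

View pics/wrist1.png

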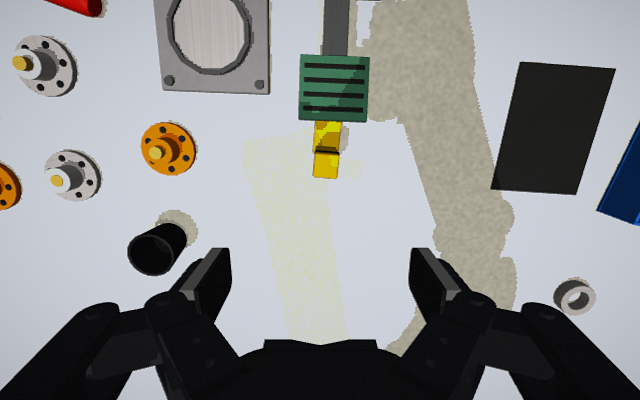

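Wrist picture 1: the chock post top is at (326,163), in front of the pad at (334,87). The steel plate at (45,65) has its rivet proud, and the one at (72,176) is flush. Now I'll grip the post.

```bash
python3 -m pendant '[[0.085,0,0,0,3.5],[0.085,0.017,0.0045,0.03,0],[0.085,0,0,0.04,0],[0.085,0,0,0.04,0],[0.085,0,0,0.04,0],[0.085,0,0,0.035,0],[0.085,0,0,0,0],[0.02,0,0,0,0],[0.02,0,0,0,0],[0.02,0,0,0,0],[0.02,0,0,0,0],[0.02,0,0,0,0]]' 40
python3 -m pendant '[[0.02,0,0,0,0],[0.02,0,0,0,0],[0.02,0,0,0,0],[0.02,0,0,0,0]]'
```

```text
t: 4.12
eef_pos: [0.5163, 0.0272, 0.2216]
tool_rot: [-0.0, 1.0, 0.007, 0.002]
contact_force: [0.2, 0.2, 0.9]
gripper_width: 0.293
grasp_force: 0.0
t: 4.45
eef_pos: [0.5164, 0.0272, 0.2216]
tool_rot: [0.0, 1.0, 0.007, 0.002]
contact_force: [-1.5, -0.1, 9.6]
gripper_width: 0.276
grasp_force: 39.0
```

```bash
python3 -m pendant '[[0.02,-0.01,0,-0.001,0],[0.02,-0.015,0,0,0],[0.02,-0.015,0,0,0],[0.02,-0.015,0,0,0],[0.02,-0.015,0,0,0],[0.02,0,0,0,0],[0.02,0,0,-0.02,0],[0.02,0,0,-0.03,0],[0.02,0,0,0,0]]'
python3 - <<'E'
from h import *
np.set_printoptions(precision=3,suppress=True)
p,d,m=look('top');C=cloud(m,d)
M=(p.max(-1)<60)&(abs(C[...,0]-.56)<.1)&(abs(C[...,1]+.235)<.09)&(C[...,2]<.02)
print('mat',M.sum(),cv2.minAreaRect((C[M][:,:2]*1000).astype(np.float32)))
look('side','side2.png');print(rel(.5285,-.235))
E
```

```text
t: 5.2
eef_pos: [0.4466, 0.0267, 0.2746]
tool_rot: [-0.0, 1.0, 0.007, 0.003]
contact_force: [1.9, 0.8, -1.1]
gripper_width: 0.279
grasp_force: 39.9
mat 1459 ((562.2216186523438, -241.16143798828125), (148.5593719482422, 107.85298919677734), 0.33844083547592163)
(np.float64(0.07953784664356241), np.float64(0.2622471109584487), array([0.446, 0.026, 0.272]), np.float64(0.7403358353603937))
```

View pics/side2.png

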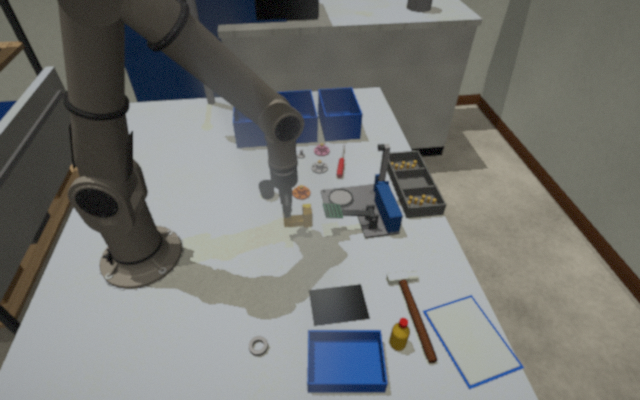

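The side view shows the chock (300,215) held, clear of the pad and level. I'll carry it to the mat.

```bash
python3 -m pendant '[[0.02,0.01,0.033,0,0],[0.02,0.01,0.033,0,0],[0.02,0.01,0.033,0,0],[0.02,0.01,0.033,0,0],[0.02,0.01,0.033,0,0],[0.02,0.01,0.033,0,0],[0.02,0.01,0.033,0,0],[0.02,0.01,0.033,0,0],[0.02,0,0,0,0],[0.02,0,0,0.025,0],[0.02,0,0,0.015,0],[0.02,0,0,0.005,0]]'
python3 -m pendant '[[0.02,0,0,0.002,0],[0.02,0,0,0,0],[0.02,0,0,0,0]]'
python3 - <<'E'
from h import *
s=bot.get_obs();print(s['eef_pos'],s['contact_force'])
E
```

```text
t: 6.3
eef_pos: [0.5276, -0.2365, 0.2242]
tool_rot: [-0.001, 1.0, 0.006, -0.003]
contact_force: [-18.2, 4.7, 54.9]
gripper_width: 0.277
grasp_force: 47.7
t: 6.55
eef_pos: [0.5275, -0.2364, 0.2243]
tool_rot: [-0.0, 1.0, 0.006, -0.002]
contact_force: [-9.2, 1.1, 18.3]
gripper_width: 0.278
grasp_force: 43.2
[ 0.5275126  -0.23637789  0.22434712] [-9.21339576  1.10309776 18.32201459]
```

```bash
python3 -m pendant '[[0.05,0,0,0,0],[0.085,0,0,0,0],[0.085,0,0,0,0],[0.085,0,0,0,0],[0.085,0,0,-0.02,0],[0.085,0,0,-0.04,0],[0.085,0,0,-0.04,0],[0.085,0,0,-0.04,0],[0.085,0,0,-0.04,0],[0.085,-0.0015,-0.0405,0,0],[0.085,-0.0015,-0.0405,0,0],[0.085,-0.0015,-0.0405,0,0]]'
python3 -m pendant '[[0.085,-0.0015,-0.0405,0,0],[0.085,-0.0015,-0.0405,0,0],[0.085,-0.0015,-0.0405,0,0],[0.085,-0.0015,-0.0405,0,0],[0.085,-0.0015,-0.0405,0,0],[0.085,-0.0015,-0.0405,0,0],[0.085,-0.0015,-0.0405,0,0],[0.085,-0.0015,-0.0405,0,0],[0.085,-0.0015,-0.0405,0,0],[0.085,-0.0015,-0.0405,0,0],[0.085,-0.0015,-0.0405,0,0],[0.085,0,0,0,0]]'
python3 - <<'E'
from h import *
np.set_printoptions(precision=3,suppress=True)
p,d,m=look('wrist','wrist3.png');C=cloud(m,d)
for n in ['plate','plate_done','nest']:
    for r in bot.pinpoint(n,'wrist')[:4]: u,v=r['at'];print(n,round(r['score'],2),np.round(r['at']),onz(m,u,v,0.02 if n=='nest' else 0),C[int(np.clip(v,0,399)),int(np.clip(u,0,639))])
for X,Y in [(.584,.344),(.462,.335),(.507,.216)]:
    for lo,hi in [(.004,.013),(.024,.032),(.032,.042)]:
        q=C[(np.hypot(C[...,0]-X,C[...,1]-Y)<.045)&(C[...,2]>lo)&(C[...,2]<hi)]
        if len(q)>5: print((X,Y),lo,len(q),cv2.minEnclosingCircle((q[:,:2]*1000).astype(np.float32)),np.median(q[:,2]))
p,d,m=look('top');C=cloud(m,d)
q=C[(abs(C[...,0]-.56)<.08)&(abs(C[...,1]+.24)<.06)&(C[...,2]>.015)]
print('chock',len(q),cv2.minAreaRect((q[:,:2]*1000).astype(np.float32)),q[:,2].max())
print(rel(.584,.344))
E
```

```text
t: 7.55
eef_pos: [0.5227, -0.1143, 0.4044]
tool_rot: [0.0, 1.0, 0.005, 0.001]
contact_force: [0.5, 0.4, -0.4]
gripper_width: 0.998
grasp_force: 0.0
t: 8.55
eef_pos: [0.4971, 0.3389, 0.4039]
tool_rot: [-0.003, 1.0, 0.012, -0.001]
contact_force: [-1.7, 1.4, 0.3]
gripper_width: 0.992
grasp_force: 0.0
plate 0.92 [422. 161.] [0.507 0.215 0.   ] [0.512 0.225 0.029]
plate 0.88 [315.  90.] [0.586 0.35  0.   ] [0.584 0.349 0.035]
plate 0.73 [243. 202.] [0.447 0.44  0.   ] [0.456 0.433 0.027]
plate 0.66 [223.  65.] [0.61  0.454 0.   ] [0.607 0.447 0.027]
plate_done 0.71 [322. 192.] [0.463 0.338 0.   ] [0.471 0.339 0.028]
nest 0.75 [493.  44.] [0.635 0.163 0.02 ] [0.636 0.164 0.021]
(0.584, 0.344) 0.004 1945 ((588.89453125, 348.18634033203125), 31.989131927490234) 0.007519096201687839
(0.584, 0.344) 0.024 500 ((588.9385986328125, 348.353759765625), 14.944952964782715) 0.027534733811135234
(0.584, 0.344) 0.032 150 ((588.7399291992188, 348.4702453613281), 6.857890605926514) 0.035385045544257504
(0.462, 0.335) 0.004 1409 ((463.5505065917969, 337.5679626464844), 31.92133140563965) 0.00753192069271761
(0.462, 0.335) 0.024 499 ((463.63226318359375, 337.47259521484375), 15.159566879272461) 0.02754919961002555
(0.507, 0.216) 0.004 1532 ((506.1105041503906, 216.5991668701172), 32.06489562988281) 0.007571159963122385
(0.507, 0.216) 0.024 423 ((505.9111328125, 216.68405151367188), 15.263022422790527) 0.027494596565732807
(0.507, 0.216) 0.032 131 ((505.90771484375, 216.68087768554688), 7.286484241485596) 0.0353797939295382
chock 355 ((557.945068359375, -234.83267211914062), (44.07915496826172, 86.5322494506836), 89.08985137939453) 0.09471667091742758
(np.float64(0.08298611896531811), np.float64(-0.01468189435277009), array([0.501, 0.328, 0.403]), np.float64(0.6299895418608332))
```

View pics/wrist3.png

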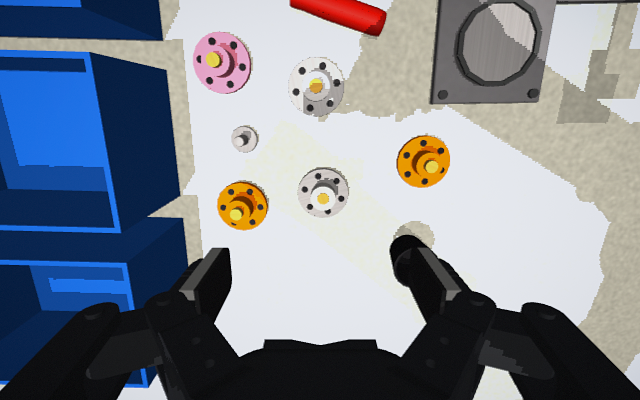

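Wrist picture 3: the plate with the proud rivet is at (316,88), and the finished one at (322,192). I'll measure again now that the arm has settled.

```bash
cat >> h.py <<'E'
def circ(C,X,Y,lo,hi,r=.045):
    q=C[(np.hypot(C[...,0]-X,C[...,1]-Y)<r)&(C[...,2]>lo)&(C[...,2]<hi)]
    return len(q),cv2.minEnclosingCircle((q[:,:2]*1000).astype(np.float32))
E
python3 - <<'E'
from h import *
p,d,m=look('wrist');C=cloud(m,d)
for z in [(.004,.013),(.024,.032),(.032,.042)]: print(circ(C,.586,.346,*z))
print(circ(C,.634,.17,.0225,.027,.06), circ(C,.634,.17,.017,.0222,.055))
print(rel(.586,.346))
E
```

```text
(1918, ((588.7733154296875, 348.3824462890625), 31.868473052978516))
(500, ((588.8460083007812, 348.4308166503906), 15.006681442260742))
(148, ((588.8564453125, 348.42376708984375), 7.005712985992432))
(1234, ((636.2946166992188, 158.7018280029297), 43.57366180419922)) (4513, ((636.069091796875, 158.61488342285156), 43.18061065673828))
(np.float64(0.08491339706470977), np.float64(-0.016892796668711376), array([0.50126826, 0.32821846, 0.40343456]), np.float64(0.6003237181501312))
```

```bash
python3 -m pendant '[[0.06,0.0292,-0.0064,0,0],[0.06,0.0292,-0.0064,0,0],[0.06,0.0292,-0.0064,0,0],[0.06,0,0,0.04,0],[0.06,0,0,0.04,0],[0.06,0,0,0.04,0],[0.06,0,0,0.04,0],[0.06,0,0,0.04,0],[0.06,0,0,0.01,0],[0.06,0,0,0,0],[0.06,0,0,0,0]]' 40
python3 - <<'E'
from h import *
print(rel(.5888,.3484))
E
```

```text
t: 9.77
eef_pos: [0.5887, 0.35, 0.1949]
tool_rot: [-0.0, 1.0, 0.006, 0.0]
contact_force: [0.1, 0.3, 1.3]
gripper_width: 0.7
grasp_force: 0.0
(np.float64(8.845416666437496e-05), np.float64(0.0016227555504011082), array([0.58869207, 0.35002158, 0.19493676]), np.float64(0.6878284677647207))
```

```bash
python3 -m pendant '[[0.06,0,0.0015,0.011,0],[0.06,0,0,0,0],[0.025,0,0,0,0],[0.025,0,0,0,0],[0.025,0,0,0,0],[0.025,0,0,0,0],[0.025,0,0,0,0],[0.025,0,0,0,0],[0.025,0,0,0,0]]' 40
python3 -m pendant '[[0.025,0,0,-0.02,0],[0.025,0,0,-0.03,0],[0.025,0,0,-0.03,0],[0.025,0,0,0,0],[0.025,0,0,0,0]]' 40
python3 - <<'E'
from h import *
p,d,m=look('wrist');C=cloud(m,d)
print(circ(C,.637,.158,.0225,.027,.055), circ(C,.637,.158,.018,.0222,.037))
print(circ(C,.588,.348,.11,.14),circ(C,.588,.348,.08,.11))
print(rel(.6365,.1587))
cv2.imwrite('pics/w4.png',p)
E
```

```text
t: 10.52
eef_pos: [0.5883, 0.3492, 0.1841]
tool_rot: [-0.0, 1.0, 0.007, 0.001]
contact_force: [-1.3, -0.7, 6.7]
gripper_width: 0.333
grasp_force: 39.7
t: 10.93
eef_pos: [0.5884, 0.3494, 0.2649]
tool_rot: [-0.001, 1.0, 0.007, 0.002]
contact_force: [-0.3, -0.3, -2.0]
gripper_width: 0.334
grasp_force: 39.7
(2034, ((635.638427734375, 158.99546813964844), 43.6075325012207)) (8017, ((637.0010375976562, 157.9931640625), 36.982032775878906))
(4590, ((599.7228393554688, 348.11309814453125), 43.328800201416016)) (8351, ((589.3388671875, 349.6993713378906), 32.27922821044922))
(np.float64(0.04614000989776444), np.float64(0.19069736488398062), array([0.58784392, 0.34877096, 0.26296469]), np.float64(0.7571972199967284))
```

View pics/w4.png

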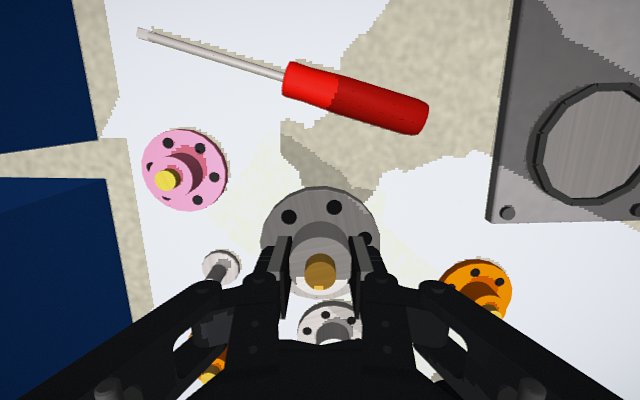

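The plate is held by its hub at (320,260), rivet up and level. On to the nest at about (0.636, 0.159).

```bash
python3 -m pendant '[[0.025,0.009,0.038,0,0],[0.025,0.009,0.038,0,0],[0.025,0.009,0.038,0,0],[0.025,0.009,0.038,0,0],[0.025,0.009,0.038,0,0],[0.025,0,0,0,0],[0.025,0,0,0.025,0],[0.025,0,0,0.02,0],[0.025,0,0,0,0],[0.025,0,0,0,0]]'
python3 - <<'E'
from h import *
print(rel(.6355,.159))
E
```

```text
t: 11.82
eef_pos: [0.6343, 0.1593, 0.2155]
tool_rot: [0.001, 1.0, 0.007, -0.002]
contact_force: [0.4, 0.0, 0.0]
gripper_width: 0.333
grasp_force: 40.0
(np.float64(0.0012150751404189676), np.float64(0.00030709397209445277), array([0.63428085, 0.15929051, 0.21549822]), np.float64(0.7804738740333393))
```

```bash
python3 -m pendant '[[0.025,0.001,0,0.006,0],[0.025,0,0,0.004,0],[0.025,0,0,0.0012,0],[0.025,0,0,0,0],[0.025,0,0,0,0]]'
```

```text
t: 12.23
eef_pos: [0.6365, 0.1597, 0.2069]
tool_rot: [-0.0, 1.0, 0.007, 0.0]
contact_force: [-0.1, -0.5, -1.6]
gripper_width: 0.332
grasp_force: 40.0
```

```bash
python3 -m pendant '[[0.025,0,0,0.0015,0],[0.025,0,0,0,0],[0.025,0,0,0.0005,0],[0.025,0,0,0,0],[0.025,0,0,0,0]]'
```

```text
t: 12.65
eef_pos: [0.6364, 0.1595, 0.2045]
tool_rot: [-0.0, 1.0, 0.007, 0.0]
contact_force: [-0.4, -0.0, -2.2]
gripper_width: 0.33
grasp_force: 40.0
```

```bash
python3 -m pendant '[[0.025,0,0,0.001,0],[0.025,0,0,0,0],[0.025,0,0,0,0]]'
```

```text
t: 12.9
eef_pos: [0.6365, 0.1596, 0.2041]
tool_rot: [0.0, 1.0, 0.007, 0.0]
contact_force: [-1.2, -1.3, 4.8]
gripper_width: 0.333
grasp_force: 40.6
```

```bash
python3 -m pendant '[[0.045,0,0,0,0],[0.06,0,0,0,0],[0.06,0,0,0,0],[0.06,0,0,-0.01,0],[0.06,0,0,-0.02,0],[0.06,0,0,-0.04,0],[0.06,0,0,-0.04,0],[0,-0.025,0.02,-0.03,0],[0,-0.027,0.035,-0.02,0],[0,0,0.038,0,0],[0,0,0.038,0,0],[0,0,0,0,0]]'
python3 - <<'E'
from h import *
p,d,m=look('wrist','w5.png');C=cloud(m,d)
for z in [(.025,.031),(.044,.051),(.052,.06)]: print(circ(C,.636,.159,*z))
hsv=cv2.cvtColor(p,cv2.COLOR_BGR2HSV);h=hsv[...,0]
q=C[(h>45)&(h<90)&(hsv[...,1]>70)&(C[...,2]>.07)&(C[...,2]<.14)&(abs(C[...,1]-.03)<.1)]
print('pad',len(q),cv2.minAreaRect((q[:,:2]*1000).astype(np.float32)),q.mean(0))
print(rel(.585,.0265))
E
```

```text
t: 13.9
eef_pos: [0.5913, 0.0245, 0.36]
tool_rot: [0.003, 1.0, 0.001, 0.0]
contact_force: [0.5, -1.3, -0.4]
gripper_width: 0.005
grasp_force: 0.0
(2346, ((637.08935546875, 159.00167846679688), 40.36775207519531))
(682, ((636.8328857421875, 159.44906616210938), 15.470240592956543))
(228, ((637.4070434570312, 159.62196350097656), 7.590793609619141))
pad 3725 ((586.1614990234375, 26.336759567260742), (53.40666961669922, 59.10019302368164), 2.023635149002075) [0.58726754 0.02632567 0.09540744]
(np.float64(-0.006273661209620885), np.float64(0.0017386959568497125), array([0.59126522, 0.02826887, 0.35988754]), np.float64(0.2757863372015998))
```

View pics/w5.png

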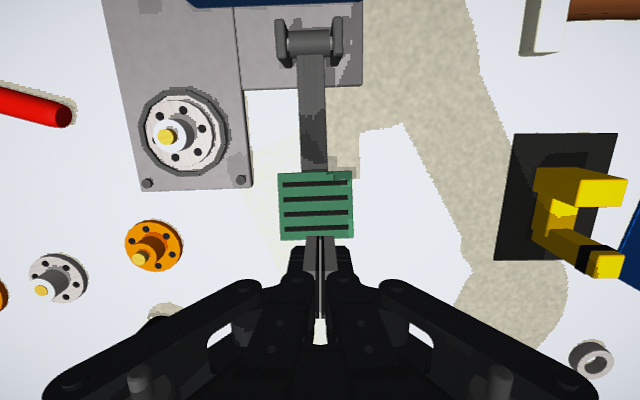

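Wrist picture 5: the plate sits concentric in the nest at (184,131) with its rivet proud. The chock stands on the mat at (580,205), and the pad at (315,205) is free. Pressing the pedal now.

```bash
python3 -m pendant '[[0,-0.007,0.0015,0.03,0],[0,0,0,0.04,0],[0,0,0,0.015,0],[0,0,0,0.01,0],[0,0,0,0.01,0],[0,0,0,0.01,0],[0,0,0,0.01,0],[0,0,0,0.005,0],[0,0,0,0.005,0],[0,0,0,0,0]]'
python3 -m pendant '[[0,0,0,0.005,0],[0,0,0,0.002,0],[0,0,0,0,0],[0,0,0,0,0]]'
```

```text
t: 14.78
eef_pos: [0.5846, 0.0327, 0.224]
tool_rot: [-0.0, 1.0, 0.007, 0.001]
contact_force: [-1.1, 2.3, 4.1]
gripper_width: 0.003
grasp_force: 2.5
t: 15.12
eef_pos: [0.5848, 0.033, 0.2194]
tool_rot: [-0.0, 1.0, 0.007, 0.001]
contact_force: [-6.4, 0.6, 17.4]
gripper_width: 0.001
grasp_force: 8.9
```

```bash
python3 -m pendant '[[0,0,0,0.002,0],[0,0,0,0,0],[0,0,0,0,0]]'
python3 -m pendant '[[0,0,0,0.001,0],[0,0,0,0,0],[0,0,0,0,0]]'
```

```text
t: 15.37
eef_pos: [0.5848, 0.0331, 0.219]
tool_rot: [0.0, 1.0, 0.007, 0.001]
contact_force: [-11.4, 0.3, 32.0]
gripper_width: -0.0
grasp_force: 17.0
t: 15.62
eef_pos: [0.5848, 0.0332, 0.2189]
tool_rot: [0.001, 1.0, 0.007, 0.002]
contact_force: [-14.9, -0.2, 40.9]
gripper_width: 0.004
grasp_force: 21.1
```

```bash
python3 -m pendant '[[0,0,0,0,0],[0,0,0,-0.01,0],[0,0,0,-0.01,0],[0,0,0,-0.01,0],[0,0,0,-0.01,0],[0,0,0,-0.015,0],[0,0,0,-0.03,0],[0,0,0,-0.04,0],[0,0,0,-0.025,0],[0.06,0,0,0,0],[0.06,0,0,0,0],[0.06,0,0,0,0]]'
python3 - <<'E'
from h import *
p,d,m=look('wrist','w6.png');C=cloud(m,d)
for z in [(.025,.031),(.044,.051),(.052,.06)]: print(circ(C,.636,.159,*z))
hsv=cv2.cvtColor(p,cv2.COLOR_BGR2HSV);h=hsv[...,0]
q=C[(h>45)&(h<90)&(hsv[...,1]>70)&(C[...,2]>.03)&(C[...,2]<.14)&(abs(C[...,1]-.03)<.1)]
print('pad',len(q),q.mean(0))
print(rel(.637,.1594))
E
```

```text
t: 16.62
eef_pos: [0.5838, 0.0316, 0.3636]
tool_rot: [0.0, 1.0, 0.006, -0.001]
contact_force: [-0.6, 0.4, -0.7]
gripper_width: 0.416
grasp_force: 0.0
(2367, ((637.677978515625, 159.0293426513672), 41.17625045776367))
(897, ((636.8106079101562, 159.50155639648438), 15.508532524108887))
(0, ((0.0, 0.0), 0.0))
pad 3771 [0.58664021 0.02628272 0.09554679]
(np.float64(0.054933156988344), np.float64(-0.1270909879997719), array([0.58367571, 0.03162562, 0.36290515]), np.float64(0.7233633428652395))
```

View pics/w6.png

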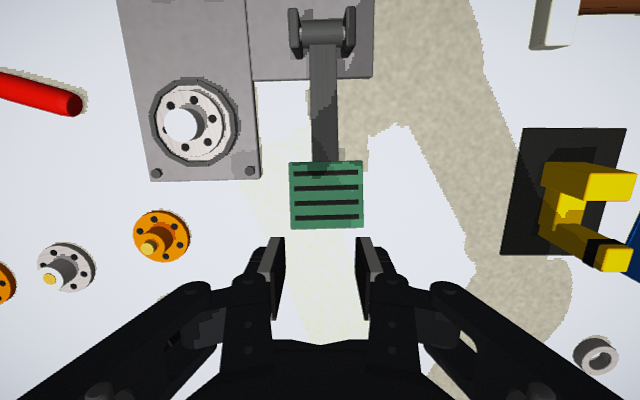

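Wrist picture 6: the rivet at (184,124) is flush, no points stand above the hub, and the pad is back up. I'll fetch the plate.

```bash
python3 -m pendant '[[0.06,0.014,-0.032,0,0],[0.06,0.014,-0.032,0,0],[0.06,0.014,-0.032,0,0],[0.06,0.013,-0.031,0,0],[0.06,0,0,0.04,0],[0.06,0,0,0.04,0],[0.06,0,0,0.04,0],[0.06,0,0,0.025,0],[0.06,0,0,0,0],[0.06,0,0,0,0]]' 40
python3 - <<'E'
from h import *
print(rel(.637,.1594))
E
```

```text
t: 17.5
eef_pos: [0.6366, 0.1597, 0.2169]
tool_rot: [0.001, 1.0, 0.007, -0.003]
contact_force: [-0.5, 0.7, 0.7]
gripper_width: 0.704
grasp_force: 0.0
(np.float64(0.00043237876814701466), np.float64(0.000285968982198447), array([0.63656379, 0.15968009, 0.2168544 ]), np.float64(0.7758356515650827))
```

```bash
python3 -m pendant '[[0.06,0,0,0.0125,0],[0.06,0,0,0,0],[0.025,0,0,0,0],[0.025,0,0,0,0],[0.025,0,0,0,0],[0.025,0,0,0,0],[0.025,0,0,0,0],[0.025,0,0,0,0],[0.025,0,0,0,0]]' 40
python3 -m pendant '[[0.025,0,0,-0.01,0],[0.025,0,0,-0.03,0],[0.025,0,0,-0.04,0],[0.025,0,0,-0.04,0],[0.025,0,0,0,0],[0.025,0,0,0,0]]' 40
python3 - <<'E'
from h import *
p,d,m=look('top');C=cloud(m,d);h=cv2.cvtColor(p,cv2.COLOR_BGR2HSV)
B=(h[...,0]>100)&(h[...,0]<125)&(h[...,1]>120)&(abs(C[...,0]-.557)<.13)&(abs(C[...,1]+.41)<.1)&(C[...,2]>.035)&(C[...,2]<.06)
print(B.sum(),cv2.minAreaRect((C[B][:,:2]*1000).astype(np.float32)))
w,dw,mw=look('wrist');Cw=cloud(mw,dw);print(circ(Cw,.637,.159,.12,.16))
print(rel(.557,-.41))
E
```

```text
t: 18.25
eef_pos: [0.638, 0.1601, 0.2082]
tool_rot: [-0.0, 1.0, 0.007, 0.001]
contact_force: [-1.1, -0.5, 6.3]
gripper_width: 0.337
grasp_force: 39.4
t: 18.75
eef_pos: [0.6382, 0.1605, 0.3304]
tool_rot: [-0.001, 1.0, 0.007, 0.003]
contact_force: [0.1, -0.3, -3.3]
gripper_width: 0.33
grasp_force: 39.8
260 ((549.5628662109375, -407.3514709472656), (132.4103240966797, 179.32308959960938), 82.87857818603516)
(5046, ((636.446533203125, 160.37152099609375), 32.25642395019531))
(np.float64(-0.08745251868765896), np.float64(0.5684845077844745), array([0.63701328, 0.15957919, 0.32631863]), np.float64(0.749045421419508))
```

```bash
python3 -m pendant '[[0.025,-0.003,0.018,0,0],[0.025,-0.006,0.035,0,0],[0.025,-0.006,0.035,0,0],[0.025,-0.006,0.035,0,0],[0.025,-0.006,0.035,0,0],[0.025,-0.006,0.035,0,0],[0.025,-0.006,0.035,0,0],[0.025,-0.006,0.035,0,0],[0.025,-0.006,0.035,0,0],[0.025,-0.006,0.035,0,0],[0.025,-0.006,0.035,0,0],[0.025,-0.006,0.035,0,0]]'
python3 -m pendant '[[0.025,-0.006,0.035,0,0],[0.025,-0.006,0.035,0,0],[0.025,-0.006,0.035,0,0],[0.025,-0.006,0.035,0,0],[0.025,-0.003,0.022,0,0],[0.025,0,0,0,0],[0.025,0,0,0.03,0],[0.025,0,0,0.04,0],[0.025,0,0,0.03,0],[0.025,0,0,0.01,0],[0.025,0,0,0,0],[0.025,0,0,0,0]]'
python3 - <<'E'
from h import *
print(rel(.55,-.407),bot.get_obs()['contact_force'],bot.get_obs()['grasp_force'])
look('side','side7.png')
E
```

```text
t: 19.85
eef_pos: [0.5725, -0.2455, 0.3247]
tool_rot: [-0.001, 1.0, 0.007, -0.002]
contact_force: [0.6, 0.3, -1.5]
gripper_width: 0.328
grasp_force: 39.8
t: 20.85
eef_pos: [0.5492, -0.4058, 0.2165]
tool_rot: [-0.0, 1.0, 0.007, -0.0]
contact_force: [0.2, -0.4, -1.1]
gripper_width: 0.332
grasp_force: 39.8
(np.float64(0.0007963200282787977), np.float64(0.0011679897690905707), array([ 0.54918779, -0.40584301,  0.21647323]), np.float64(0.7833678430930521)) [ 0.19702527 -0.40300677 -1.05762292] 39.83685493469238
```

View pics/side7.png

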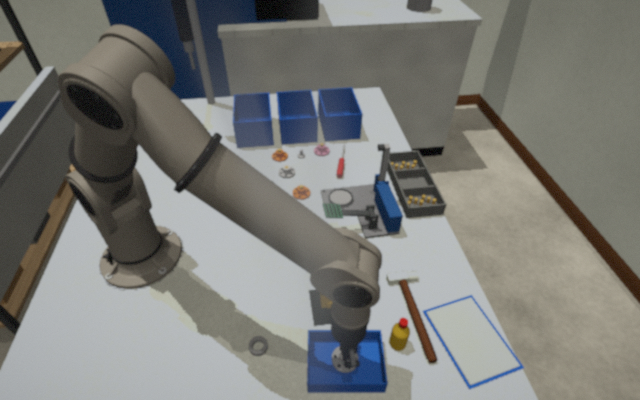

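The side view shows the plate at (345,358) inside the bin, just above its floor. I'll lower it gently.

```bash
python3 -m pendant '[[0.025,0,0,0.01,0],[0.025,0,0,0.008,0],[0.025,0,0,0.003,0],[0.025,0,0,0,0],[0.025,0,0,0,0]]'
python3 -m pendant '[[0.025,0,0,0.0015,0],[0.025,0,0,0,0],[0.025,0,0,0,0]]'
```

```text
t: 21.32
eef_pos: [0.5489, -0.4062, 0.1956]
tool_rot: [-0.0, 1.0, 0.007, -0.0]
contact_force: [-0.6, -0.5, -1.6]
gripper_width: 0.329
grasp_force: 39.8
t: 21.57
eef_pos: [0.549, -0.4063, 0.1944]
tool_rot: [0.0, 1.0, 0.007, 0.0]
contact_force: [0.2, 0.2, -0.9]
gripper_width: 0.331
grasp_force: 39.8
```

```bash
python3 -m pendant '[[0.025,0,0,0.0015,0],[0.025,0,0,0,0],[0.025,0,0,0,0]]'
```

```text
t: 21.82
eef_pos: [0.5489, -0.4062, 0.1926]
tool_rot: [-0.0, 1.0, 0.007, -0.0]
contact_force: [0.1, 0.2, -2.4]
gripper_width: 0.329
grasp_force: 39.8
```

```bash
python3 -m pendant '[[0.025,0,0,0.0015,0],[0.025,0,0,0,0],[0.025,0,0,0,0]]'; python3 -m pendant '[[0.025,0,0,0.0005,0],[0.025,0,0,0,0],[0.025,0,0,0,0]]'
```

```text
t: 22.07
eef_pos: [0.5491, -0.4063, 0.1922]
tool_rot: [0.0, 1.0, 0.007, 0.0]
contact_force: [-3.2, 1.0, 6.0]
gripper_width: 0.329
grasp_force: 40.6
t: 22.32
eef_pos: [0.5491, -0.4062, 0.1922]
tool_rot: [0.0, 1.0, 0.007, 0.0]
contact_force: [-3.7, 1.5, 9.8]
gripper_width: 0.329
grasp_force: 40.8
```

Contact with the floor. I'll release, rise and check.

```bash
python3 -m pendant '[[0.04,0,0,0,0],[0.055,0,0,0,0],[0.055,0,0,0,0],[0.055,0,0,-0.01,0],[0.055,0,0,-0.02,0],[0.055,0,0,-0.04,0],[0.055,0,0,-0.04,0],[0.055,0,0,-0.04,0],[0.055,-0.03,0,-0.02,0],[0.055,-0.03,0,0,0],[0.055,0,0,0,0],[0.055,0,0,0,0]]'
python3 - <<'E'
from h import *
p,d,m=look('wrist','w8.png');C=cloud(m,d)
for z in [(.008,.016),(.028,.036),(.036,.045)]: print(circ(C,.549,-.406,*z))
p,d,m=look('top');C=cloud(m,d)
q=C[(abs(C[...,0]-.56)<.08)&(abs(C[...,1]+.24)<.06)&(C[...,2]>.015)]
print('chock',len(q),cv2.minAreaRect((q[:,:2]*1000).astype(np.float32)))
h=cv2.cvtColor(p,cv2.COLOR_BGR2HSV)
q=C[(h[...,0]>45)&(h[...,0]<90)&(h[...,1]>70)&(C[...,2]>.03)&(C[...,2]<.14)&(abs(C[...,1]-.03)<.1)];print('pad',q.mean(0))
E
```

```text
t: 23.32
eef_pos: [0.4872, -0.4078, 0.3618]
tool_rot: [0.001, 1.0, 0.005, -0.0]
contact_force: [0.9, -0.3, -0.4]
gripper_width: 0.644
grasp_force: 0.0
(2346, ((547.8087158203125, -406.20550537109375), 31.83843994140625))
(795, ((547.7715454101562, -406.13421630859375), 14.972465515136719))
(0, ((0.0, 0.0), 0.0))
chock 354 ((557.8311767578125, -234.72984313964844), (42.75703430175781, 86.20901489257812), 88.89013671875)
pad [0.58549961 0.02591971 0.09596275]
```

View pics/w8.png

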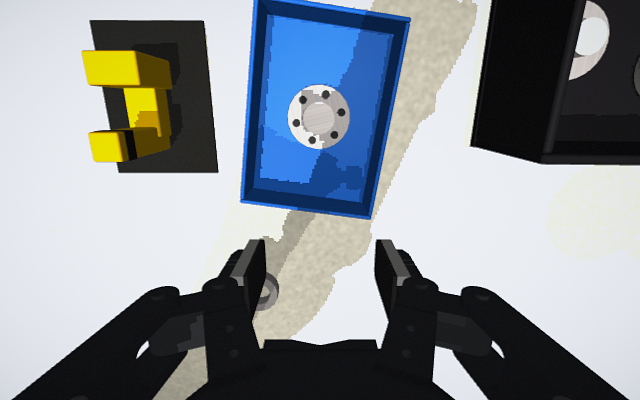

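Wrist picture 8: the plate lies flat in the middle of the bin at (318,117) with nothing standing above its hub. The chock stands on the mat at (130,95), and the pedal is up.

```bash
python3 -c "
from station import bot
print(bot.hand_in())"
```

```text
the job is handed in; nothing more can be done
None
```

The job is handed in: my last checks showed the chock on the mat, the rivet driven flush, the pedal back up and the plate flat in the blue bin; `hand_in()` returned no verdict.

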